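Dip the polish dauber in the brown pot

ROBOT

A 7-joint arm with a two-finger parallel gripper is mounted at the origin on the work surface. World frame = base frame: x ahead of the robot, y to its left, z up, the work surface at z = 0. Lengths are in m, angles in rad, forces in N, time in s.
With the tool pointing down it reaches from about 0.4 to 0.75 m from the base axis. Payload 19.5 kg.
Tool frame: the origin (TCP) lies midway between the tips of the shut fingers; the grasp point (between the pads) lies 19 mm behind it (env.tcp_to_grasp is the distance from the TCP to the grasp point, in m); z points along the fingers, y is the line along which they close (so a half turn about z gives the same grasp; the last joint's range is limited). The gripper opens to 85 mm and grips with 20 to 120 N. Pads are 22 mm wide; open, the fingers measure 114 mm over their backs; the gripper's body (76 mm by 85 mm) begins 54 mm behind the grasp point. The pads swing forward as they close: fully open they stand 13 mm farther back than shut.
Start: joints at [-1.339, 0.707, -0.028, 1.485, 0.022, 0.951, -0.075], TCP at [0.155, 0.554, 0.192] pointing down, gripper open.
Joint ranges: [-2.71, 2.71], [-0.32, 2.16], [-1.57, 1.52], [0, 2.45], [-1.46, 4.6], [0, 2.02], [-2.83, 2.83]. Speed limits (rad/s): [1.89, 1.89, 2.57, 2.57, 3.01, 3.01, 3.01].

INTERFACE

Orientations are given as a unit quaternion [x, y, z, w].
In Python, from cell import env gives the robot as it stands. Calls block until the motion is done:
- env.move_to(position, orientation): joint-space move of the TCP to a pose.
- env.servo_line(position, feed=0.15, ori=None): straight line of the TCP; ori=None keeps the orientation; feed is the mean speed in m/s.
- env.move_joints(angles): joint-space move.
- env.move_gripper(opening, grasp_force=None): finger opening in m; grasp_force is the grip in N (None keeps the last); returns when the fingers have stopped.
- env.wait(seconds).
- env.solve_ik(position, orientation): joint angles nearest the present ones, or None.
- env.state(): the state.
- env.get_image(name): name is "side" or "top"; returns a dict with "image" (480x640x3 uint8, blue, green, red), "camera_matrix" (3x3 intrinsics, pixels), "world_from_camera" (4x4, takes a point from camera to world coordinates). Camera axes: x right, y down, z forward; pixel columns grow to the right and rows downward; lengths in m; the calibration is good to about 2 mm. A picture is of the moment at which its call begins. There is no depth.
A pose or a line that the arm cannot do raises env.MotionError and nothing moves.
- env.finish_job(): hands the job in; it is judged then, once.
The state is a dict: "time": time; "joints": joint angles; "dq": joint speeds; "tau": joint torques, N m; "tcp_pos": TCP position; "ee_rot": TCP orientation; "wrist_force": force on the tool from outside, world axes, zero at the start; "moment": the same for the moment, N m; "finger_gap": finger opening in m; "grasp_force": force on a finger pad.
Only numpy, scipy, OpenCV 4.12 (cv2) and the standard library are available. Lean on these libraries where they do the work, as an engineer would, in place of code of your own. Each camera call takes 0.05 s, during which the arm holds its last target. There are 200 camera calls.

TASK

Pick up the upright shoe-polish dauber and dip its bristles well down into the open brown pot, not the black one. Then set it down, standing upright on its bristles, in the middle of the white saucer. Set it down rather than dropping it, and leave both pots standing where they are.

Things in the scene. Friction and masses are not known exactly. Their poses are not given: they have to be found in the camera images.
- dauber_mid (a point): Shoe-polish dauber, a loose stubby brush that starts standing upright on its flat bristle end on the bench: 150 mm tall, about 90 g. From the bottom: dark bristles (rigid here) 34 mm across and 30 mm long, a brass collar 37 mm across up to 48 mm, then a plain round light-wood handle 22 mm across up to 150 mm. This point is its centre, on the axis, 75 mm above the bristle end; z points up the handle.
- brown_pot_mouth (a point): Centre of the mouth of the open brown pot, at rim height. A loose round straight-sided empty pot of about 300 g: 84 mm across outside, 76 mm inside, 55 mm tall, inner floor 49 mm below the rim. z points up.
- black_pot_mouth (a point): Centre of the mouth of the open black pot, at rim height: same shape and size as the brown pot, only black. Not to be dipped into. A closed green glass jar with a steel lid, 68 mm across and 60 mm tall, stands in line with the two pots, and which of the three stands where changes.
- saucer: Loose white round saucer of about 300 g: 120 mm across, flat inner floor about 104 mm across lying 5 mm above the bench, low lip 12 mm tall. Its origin is the centre of its underside, on the bench; z points up.
Not all that is in view belongs to the job. There is more than one size of the part that bears dauber_mid; the job needs the larger. What is shaped like the part that bears black_pot_mouth but purple is not meant.

How it is judged:
By the outcome, as a careful person would: the job done as asked, in the order asked, and still so for the second after the job is handed in, with the robot touching nothing.
It also fails if it takes over 48 s, if anything falls off the work surface, if the arm or the gripper's body presses on something with over 40 N, if the wrist force passes 120 N, or if a joint passes its speed limit or range.

## Working session

There is one attempt and no reset: what is moved stays moved. The work goes in short steps, each a Python script; the robot and the scene stay as the last script left them, time stands still between calls to the robot, and variables do not carry over. Pictures are saved under pics/ and viewed, at most 10 in all, crops included, and the job is handed in when it is done.

```bash
ls; mkdir -p pics; python3 - <<'E'
from cell import env
import cv2,numpy as np,pickle
d={n:env.get_image(n) for n in("top","side")}
pickle.dump(d,open('im0.pkl','wb'))
for n in d: cv2.imwrite(f'pics/{n}0.png',d[n]["image"]); print(n,d[n]["camera_matrix"].round(1).tolist(),d[n]["world_from_camera"].round(3).tolist())
s=env.state();print(s["time"],s["tcp_pos"],s["ee_rot"],s["wrist_force"])
E
```

```text
pics
top [[468.2, 0.0, 318.9], [0.0, 468.2, 232.8], [0.0, 0.0, 1.0]] [[-0.029, -0.996, 0.083, 0.47], [-0.999, 0.032, 0.031, 0.017], [-0.034, -0.082, -0.996, 0.817], [0.0, 0.0, 0.0, 1.0]]
side [[586.5, 0.0, 317.2], [0.0, 586.5, 249.4], [0.0, 0.0, 1.0]] [[-0.973, -0.097, 0.211, 0.357], [-0.232, 0.449, -0.863, 0.679], [-0.011, -0.888, -0.459, 0.452], [0.0, 0.0, 0.0, 1.0]]
0.1 [0.1553892  0.5533159  0.19159599] [ 1.36472621e-01  9.90643725e-01 -4.79922403e-04 -5.75289605e-05] [-0.01988682  0.32353223 -0.27230112]
```

View pics/top0.png

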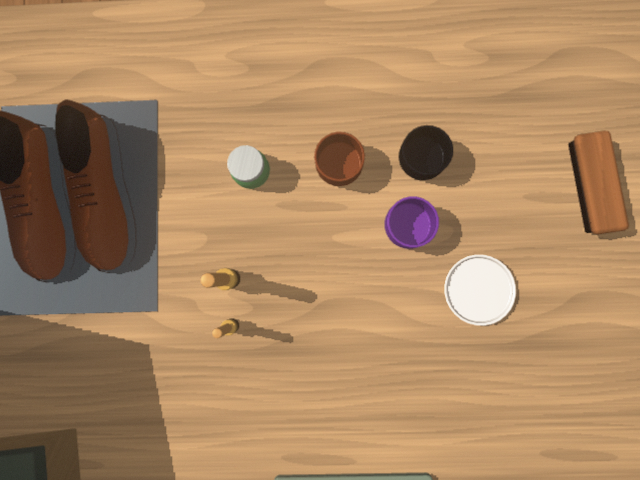

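View pics/side0.png

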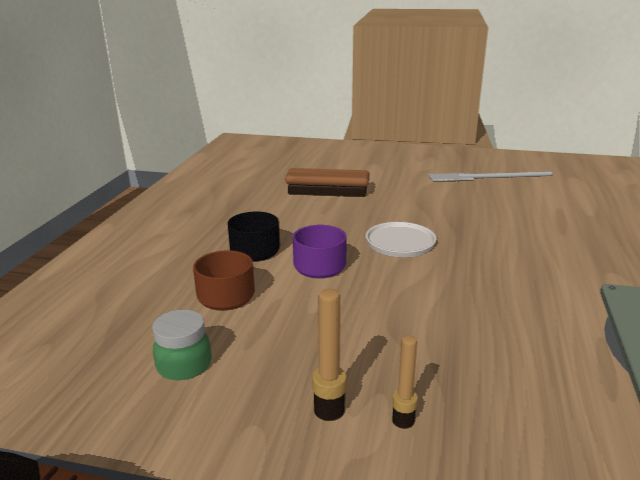

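The candidates for the dauber are the tall thick one (top view handle end 207,281; side view 330,295–415) and the thinner, shorter one (top 218,332; side 408,340–425). The taller one fits "larger". For the pot, brown is at top (340,158), black at (426,153), and purple at (412,222) is a decoy. I'll confirm with a crop while measuring.

```bash
cat > h.py <<'E'
import numpy as np,cv2
def ray(d,uv):
    T=np.array(d["world_from_camera"]);r=np.linalg.inv(d["camera_matrix"])@[uv[0],uv[1],1]
    return T[:3,3],T[:3,:3]@r
def plane(d,uv,z):
    o,r=ray(d,uv);return (o+r*(z-o[2])/r[2])[:2]
def proj(d,p):
    T=np.linalg.inv(d["world_from_camera"]);c=d["camera_matrix"]@(T[:3,:3]@p+T[:3,3]);return c[:2]/c[2]
def big(m):
    cs,_=cv2.findContours(m.astype(np.uint8)*255,cv2.RETR_EXTERNAL,cv2.CHAIN_APPROX_NONE)
    return max(cs,key=cv2.contourArea)
def roi(m,x0,y0,x1,y1):
    o=np.zeros_like(m);o[y0:y1,x0:x1]=m[y0:y1,x0:x1];return o
E
python3 - <<'E'
import pickle;from h import *
d=pickle.load(open('im0.pkl','rb'))
t,s=d["top"],d["side"]
A=cv2.resize(t["image"][255:350,180:320],None,fx=4,fy=4,interpolation=cv2.INTER_CUBIC)
B=cv2.resize(s["image"][280:435,300:430],None,fx=3,fy=3,interpolation=cv2.INTER_CUBIC)
C=cv2.resize(t["image"][120:260,300:470],None,fx=2.2,fy=2.2)
W=np.zeros((600,800,3),np.uint8)
A=A[:,:400]
W[:A.shape[0],:400]=A; W[:B.shape[0],405:405+B.shape[1]]=B[:, :390]; 
C=cv2.resize(t["image"][120:215,310:470],None,fx=2.2,fy=2.2);W[385:385+C.shape[0],:C.shape[1]]=C
cv2.imwrite('pics/crop.png',W)
h=cv2.cvtColor(t["image"],cv2.COLOR_BGR2HSV)
for uv in[(207,281),(222,279),(235,279),(340,140),(340,150),(352,165),(420,140),(480,290),(512,290),(270,280),(190,280)]:print(uv,h[uv[1],uv[0]])
h=cv2.cvtColor(s["image"],cv2.COLOR_BGR2HSV)
for uv in[(330,294),(330,330),(330,384),(330,408),(330,420),(350,330)]:print('s',uv,h[uv[1],uv[0]])
E
```

```text
(207, 281) [ 16 139 226]
(222, 279) [ 15 137 115]
(235, 279) [ 19 141 125]
(340, 140) [ 11 144  83]
(340, 150) [ 11 144 101]
(352, 165) [ 10 168 141]
(420, 140) [ 14 112  48]
(480, 290) [ 18  13 246]
(512, 290) [ 18  16 239]
(270, 280) [ 16 114 212]
(190, 280) [ 16 111 206]
s (330, 294) [ 16 131 165]
s (330, 330) [ 16 134 160]
s (330, 384) [ 20 139 158]
s (330, 408) [ 16 167  29]
s (330, 420) [ 15 117  61]
s (350, 330) [ 16  98 145]
```

View pics/crop.png

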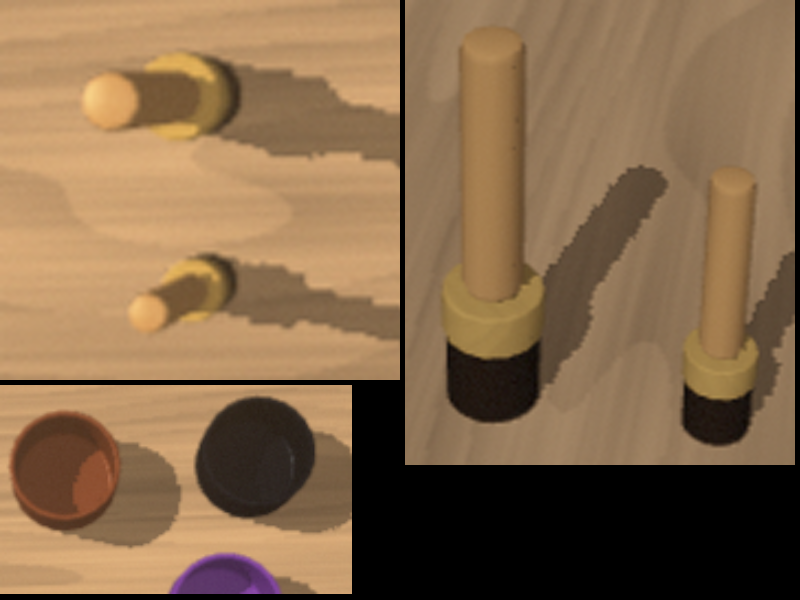

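The crop confirms that the upper-left dauber (top view handle end ≈207.8,280.2; side ≈329,294) is the thicker, taller one, and that the brown pot is the left one at ≈(340,158). Measuring now.

```bash
cat >> h.py <<'E'
def tri(ds,uvs):
    A=np.zeros((3,3));b=np.zeros(3)
    for d,uv in zip(ds,uvs):
        o,r=ray(d,uv);r=r/np.linalg.norm(r);P=np.eye(3)-np.outer(r,r);A+=P;b+=P@o
    return np.linalg.solve(A,b)
def cen(m):
    M=cv2.moments(cv2.convexHull(big(m)));return np.array([M["m10"],M["m01"]])/M["m00"],M["m00"]
E
python3 - <<'E'
import pickle;from h import *
d=pickle.load(open('im0.pkl','rb'));t,s=d["top"],d["side"]
H=lambda q:np.moveaxis(cv2.cvtColor(q["image"],cv2.COLOR_BGR2HSV).astype(int),2,0)
h1,s1,v1=H(t);h2,s2,v2=H(s)
br=lambda h,s,v:(h<=13)&(s>135)&(v>40)
def show(n,mt,ms,z):
    a,A=cen(mt);b,B=cen(ms);print(n,a.round(1),A,b.round(1),B,'tri',tri([t,s],[a,b]).round(4),'pl',plane(t,a,z).round(4),plane(s,b,z).round(4))
show('brown',roi(br(h1,s1,v1),305,122,372,192),roi(br(h2,s2,v2),190,245,260,310),.0275)
show('black',roi(v1<62,390,115,462,188),roi(v2<50,222,208,285,262),.0275)
show('saucer',roi((s1<60)&(v1>150),435,245,525,335),roi((s2<45)&(v2>110),360,218,440,260),.009)
show('jarlid',roi((s1<60)&(v1>120),220,140,275,190),roi((s2<40)&(v2>90),150,308,210,345),.055)
for n,d_ in(('purple',0),):
  show(n,roi((h1>125)&(h1<155)&(s1>80),380,190,445,252),roi((h2>125)&(h2<155)&(s2>80),285,220,355,280),.0275)
show('disc/bristle',roi((v1>215)&(s1>120),195,265,225,295),roi(v2<48,310,380,350,425),.15)
g=(207.8,280.2);f=(329.3,294)
print('dtop',tri([t,s],[g,f]).round(4),plane(t,g,.15),plane(s,f,.15))
b,_=cen(roi(v2<48,310,380,350,425))
ys,xs=np.where(roi(v2<48,310,380,350,425));print('bristle',xs.min(),xs.max(),ys.min(),ys.max(),plane(s,(b[0],ys.max()+.5),0))
gs=plane(t,(218-.5,333),.105);print('small',gs)
E
```

```text
brown [339.1 158.2] 2108.5 [223.9 279.2] 3068.0 tri [0.6617 0.0032 0.0288] pl [0.6633 0.0036] [0.6611 0.0012]
black [425.6 152.5] 2159.5 [254.1 235. ] 2088.0 tri [ 0.6661 -0.1439  0.029 ] pl [ 0.6677 -0.144 ] [ 0.666  -0.1467]
saucer [479.8 289.7] 3961.0 [400.5 238.8] 1934.0 tri [ 0.4318 -0.2289  0.005 ] pl [ 0.4322 -0.2277] [ 0.4309 -0.2208]
jarlid [244.7 162.7] 979.0 [177.9 327.6] 1487.5 tri [0.6544 0.1612 0.0537] pl [0.6548 0.1612] [0.6526 0.1629]
purple [411.5 222.3] 2119.0 [319.1 250.5] 2442.5 tri [ 0.5483 -0.1148  0.0276] pl [ 0.5489 -0.1147] [ 0.5478 -0.115 ]
disc/bristle [206.1 279.8] 110.5 [329.1 405.9] 676.5 tri [0.4591 0.2324 0.0354] pl [0.4637 0.2014] [0.4284 0.3549]
dtop [0.4627 0.1993 0.1485] [0.46301393 0.19892624] [0.46179184 0.20164343]
bristle 314 344 394 419 [0.45947778 0.21435535]
small [0.38265453 0.1971598 ]
```

```bash
python3 - <<'E'
from cell import env
import cv2,pickle
from h import *
q=[0,1,0,0];x,y=.4625,.199
env.move_to([x,y,.25],q)
env.servo_line([x,y,.09],feed=.12)
env.move_gripper(0.0,grasp_force=40)
s=env.state();print(s["time"],s["tcp_pos"],s["finger_gap"],s["grasp_force"],s["wrist_force"])
env.servo_line([x,y,.20],feed=.12)
s=env.state();print(s["time"],s["tcp_pos"],s["finger_gap"],s["grasp_force"],s["wrist_force"])
d={n:env.get_image(n) for n in("top","side")};pickle.dump(d,open('im1.pkl','wb'))
cv2.imwrite('pics/grasp.png',np.hstack([cv2.resize(d[n]["image"],(400,300)) for n in d]))
E
```

```text
3.9083 [0.46264823 0.19918741 0.09016612] 0.020470428856946395 39.007771611213684 [0.48101096 0.58015536 4.48145082]
4.975 [0.46222632 0.19884818 0.19941589] 0.020366845175143002 39.16021227836609 [-0.38508319  0.42374895 -1.37425329]
```

View pics/grasp.png

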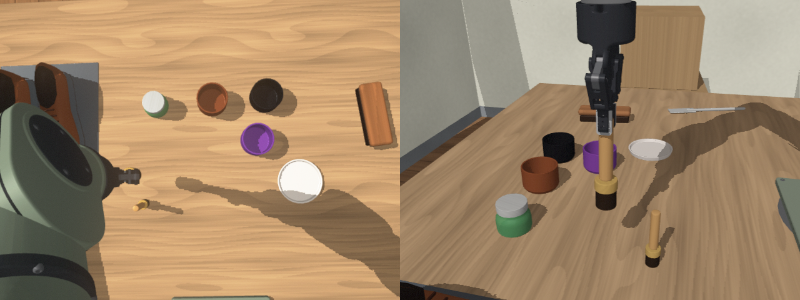

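The dauber is held upright at side half-frame (605,170), and its bristles are clear of the bench. Next is the dip.

```bash
python3 - <<'E'
from cell import env
import cv2,pickle
from h import *
q=[0,1,0,0];x,y=.662,.003
env.servo_line([x,y,.20],feed=.15)
d={n:env.get_image(n) for n in("top","side")};pickle.dump(d,open('im2.pkl','wb'))
print(env.state()["time"],env.state()["tcp_pos"])
env.servo_line([x,y,.104],feed=.08)
s=env.state();print(s["time"],s["tcp_pos"],s["finger_gap"],s["wrist_force"])
env.wait(.3)
d2=env.get_image("side")
a=d["side"]["image"][150:390,100:420];b=d2["image"][150:390,100:420]
cv2.imwrite('pics/dip.png',np.hstack([cv2.resize(a,(400,300)),cv2.resize(b,(400,300))]))
E
```

```text
7.1917 [0.66189684 0.00332684 0.20017589]
8.5417 [0.66226728 0.00298718 0.10449551] 0.02047592683709563 [-0.37815954 -0.12712442 -0.25588762]
```

View pics/dip.png

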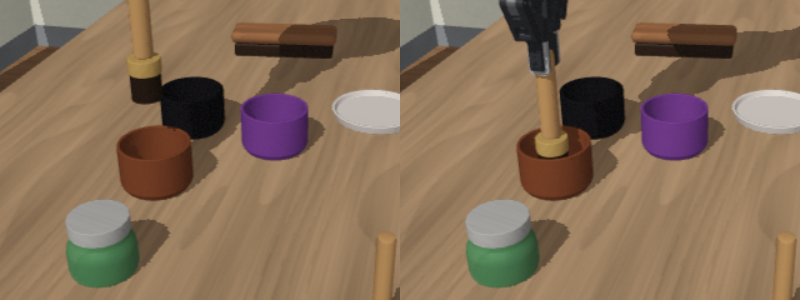

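The right half shows the bristles fully inside the brown pot at (553,160), with the pot unmoved and no contact force. Next is the lift and placing.

```bash
python3 - <<'E'
from cell import env
import cv2,pickle
from h import *
x,y=.4318,-.2283
env.servo_line([.662,.003,.20],feed=.1)
env.servo_line([x,y,.20],feed=.15)
env.servo_line([x,y,.105],feed=.1)
env.wait(.3);f0=env.state()["wrist_force"][2]
d={n:env.get_image(n) for n in("top","side")};pickle.dump(d,open('im3.pkl','wb'))
z=.105
while z>.090:
    z-=.001;env.servo_line([x,y,z],feed=.02);env.wait(.05)
    f=env.state()["wrist_force"][2]-f0
    if f>2.0:break
s=env.state();print(s["time"],z,f,f0,s["tcp_pos"],s["ee_rot"],s["finger_gap"])
cv2.imwrite('pics/place.png',np.hstack([cv2.resize(d["top"]["image"][200:380,360:600],(400,300)),cv2.resize(env.get_image("side")["image"][100:310,280:560],(400,300))]))
E
```

```text
16.825 0.09499999999999999 5.4713514467673505 -0.5188506316046761 [ 0.43197307 -0.22833527  0.09515   ] [ 1.33299173e-05  9.99999970e-01 -7.81832230e-05  2.31883347e-04] 0.020659672074125415
```

View pics/place.png

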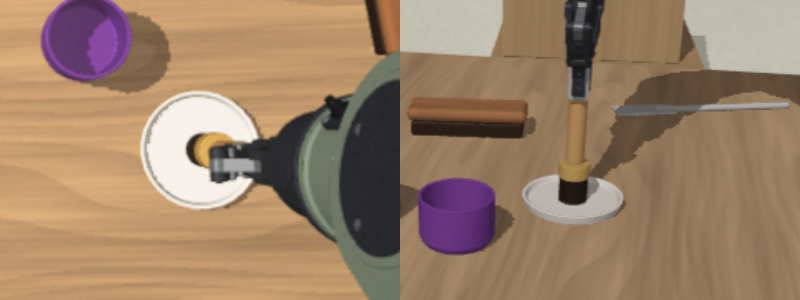

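The bristles rest at the middle of the saucer (right half 573,190), with contact at the expected height. Releasing and backing off.

```bash
python3 - <<'E'
from cell import env
import cv2,pickle
from h import *
x,y=.432,-.2283
env.move_gripper(.04);env.move_gripper(.075)
env.wait(.2)
env.servo_line([x,y,.25],feed=.1)
env.move_to([.45,.15,.3],[0,1,0,0])
env.wait(.3)
d={n:env.get_image(n) for n in("top","side")};pickle.dump(d,open('im4.pkl','wb'))
s=env.state();print(s["time"],s["tcp_pos"],s["wrist_force"])
o=pickle.load(open('im0.pkl','rb'))
cv2.imwrite('pics/end.png',np.hstack([cv2.resize(d[n]["image"],(400,300)) for n in d]))
def H(q):return np.moveaxis(cv2.cvtColor(q["image"],cv2.COLOR_BGR2HSV).astype(int),2,0)
for q in(o,d):
    h,S,v=H(q["side"])
    print(cen(roi((h<=13)&(S>135)&(v>40),190,245,260,310)),cen(roi(v<50,222,208,285,262)))
h,S,v=H(d["side"]);m=roi(v<50,375,200,425,250);print('bristle',cen(m),'expected',proj(d["side"],np.array([.4318,-.2283,.02])))
E
```

```text
21.3583 [0.45007763 0.14979916 0.29998358] [-0.70523026 -0.45382527 -0.20837103]
(array([223.89998914, 279.24494785]), 3068.0) (array([254.09426884, 234.95290549]), 2088.0)
(array([223.90779101, 279.28456478]), 3065.5) (array([254.12092207, 234.94017708]), 2089.5)
bristle (array([400.53187614, 233.96660595]), 274.5) expected [400.84577771 231.05353244]
```

View pics/end.png

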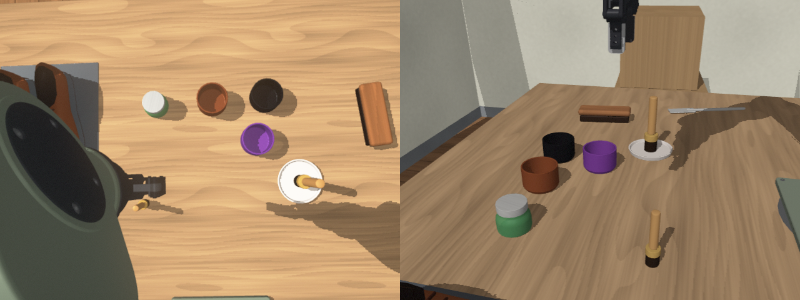

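The dauber stands upright in the middle of the saucer (side half 652,130). The pots haven't moved and the arm is clear, so I'm handing it in.

```bash
python3 -c "
from cell import env
print(env.finish_job())"
```

```text
the job is handed in; nothing more can be done
None
```

The larger dauber was dipped into the brown pot and set down upright in the middle of the white saucer, neither pot moved, and I handed the job in at about 21 s (no verdict was returned).

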